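Fit the abrasive sleeve on the spindle sander and hold its hood for setting

ROBOT

A 6-joint arm with a two-finger parallel gripper is mounted at the origin on a cart in front of the work surface, level with it; the furniture and walls round the work are solid. World frame = base frame: x ahead of the robot, y to its left, z up, the work surface at z = 0. Lengths are in m, angles in rad, forces in N, time in s.
With the tool pointing down it reaches from about 0.275 to 0.825 m from the base axis. Payload 5.2 kg.
Tool frame: the origin (TCP) lies at the centre of the arm's flange, where the gripper is bolted on; the fingertips stand 186 mm ahead of it and the grasp point (between the pads) lies 167 mm ahead of it; z points along the fingers, y is the line along which they close (so a half turn about z gives the same grasp; the last joint's range is limited). The gripper opens to 93 mm and grips with 3 to 60 N. Pads are 15 mm wide; open, the fingers measure 128 mm over their backs; the gripper's body (75 mm by 188 mm) begins 65 mm behind the grasp point.
Start: joints at [1.091, 0.259, 1.535, -0, 1.348, -0.203], TCP at [0.15, 0.529, 0.405] pointing down, gripper open.
Joint ranges: [-3.14, 3.14], [-0.91, 2.08], [0.19, 2.58], [-1.22, 4.36], [0.22, 2.71], [-3.12, 3.12]. Speed limits (rad/s): [2.57, 2.57, 3.14, 3.14, 3.14, 3.14].

INTERFACE

Orientations are given as a rotation vector (axis times angle).
In Python, from rig import get_obs, read_camera, camera_model, hand_in gives the robot as it stands. The module is installed in compiled form; this text tells all that it offers.
- The arm moves only by the shell command python3 -m inch 'ROWS' [FORCE]. ROWS is JSON, a list of rows, each an object of numbers: "tx", "ty", "tz": the shift along the tool's x, y, z in cm; "roll": the turn about the tool's z in degrees; "jaw": the closure, from 0 (fully open) to 1 (shut). In form: [{"tx": .., "ty": .., "tz": .., "roll": .., "jaw": ..}, ...]. A call has 1 to 10 rows; each row is the pose to reach, as a shift and turn from the pose commanded when the call began, along the tool's axes at that moment; what a row does not reach only later rows make up. A row lasts 1/12 s, in which the tool goes at most 41.7 mm and 7.16 degrees, less where a joint would pass 70% of its speed; a pose out of reach is approached as far as the arm can. A call with a gripper value outside its range is refused whole. The fingers move at their own pace and stop on an object; FORCE is the grip in N (left out, the last holds). Time passes only in rows, so rows that repeat a pose let the fingers close. It gives the time, the measured TCP pose, the force, the opening and the grip force at its end, in the units of the state.
- get_obs(): the state, without advancing time (a new reading comes with each control period).
- read_camera(name): name is "scene" or "top" or "wrist"; returns (picture, depth): 480x640x3 uint8, red, green, blue; 480x640 float32, m along the optical axis (not along the pixel's ray), 0 where there is no reading.
- camera_model(name): a dict with "intrinsics" (3x3 intrinsics, pixels), "R" (3x3) and "t" (3): a world point X has camera coordinates R X + t; the wrist camera has in their place "T_tool_cam" (4x4, takes a point from camera to tool coordinates, whose origin is the TCP and whose axes are the flange's). Camera axes: x right, y down, z forward; pixel columns grow to the right and rows downward; lengths in m; the calibration is good to about 2 mm. The wrist camera is an equidistant fisheye: a pixel r from the principal point sees the ray r / f radians off the axis. A picture is of the moment at which its call begins: read the wrist's pose just before it. camera_model takes no time and is no camera call.
- hand_in(): hands the job in; it is judged then, once.
The state is a dict: "t": time; "joint_positions": joint angles; "dq": joint speeds; "effort": joint torques, N m; "eef_pos": TCP position; "tcp_rot": TCP orientation; "contact_force": force on the tool from outside, world axes, zero at the start; "torque": the same for the moment, N m; "finger_gap": opening from 0.0 (shut) to 1.0 (fully open); "gripper_force": force on a finger pad.
Only numpy, scipy, OpenCV 4.12 (cv2) and the standard library are available. Lean on these libraries where they do the work, as an engineer would, in place of code of your own. Each camera call takes 0.05 s, during which the arm holds its last target. There are 200 camera calls.

TASK

The drum of the bench spindle sander is bare: slip the wider of the two abrasive sleeves down over it until it sits fully home on the flange, and let go of it, leaving the narrow sleeve and the other things on the table where they are. Then take the tipped-back dust hood by its handle bar, bring it forward and hold it raised at 60 degrees above its level, shut position, so that I can tighten the slack wing nut of its stay; the hood falls shut by itself, so do not let it drop. Finish with the robot still holding the hood there.

Things in the scene. Friction and masses are not known exactly. Their poses are not given: they have to be found in the camera images.
- sander: Bench spindle sander, fixed on the work table: low grey housing, aluminium table plate 60 mm up. Origin: on the drum's upright axis, at the work table's surface. x points from its front (switch, vents) to its back, y to its left. Plate: x -100 to +132 mm, y -112 to +112 mm. A dust port Ø42 mm stands out to y = -129 mm at x = +75 mm, a battery pack to x = +160 mm, both below the plate
- drum_seat (a point): Centre of the top of the steel flange (Ø58 mm, 64 mm above the work table) at the foot of the drum: the face on which a sleeve sits. Axes as the sander's. The black rubber drum above it is Ø40 mm up to 41 mm above the flange, then tapers to Ø25 mm at 50 mm
- drum_top (a point): Top of the nut (Ø15, on a washer Ø22) that crowns the drum, on its axis, 59 mm above the flange and 123 mm above the work table. The tipped-back hood stands from about 80 mm behind the axis, so a gripper at the drum should close along the sander's y (parallel to the hood's hinge), where there is room
- wide_sleeve: The sleeve to fit: dark brown abrasive tube, outside Ø50 mm, bore Ø44 mm (2 mm clearance all round the drum), 50 mm long, about 50 g, standing upright on the work table, loose. Origin: centre of its lower end; z along its axis. Can be gripped across its outside near the top. Fully home = lower end on the flange; its weight keeps it there
- narrow_sleeve: The other sleeve, which does not fit the drum: outside Ø36 mm, bore Ø31 mm, 50 mm long, standing upright on the work table, loose. Origin: centre of its lower end. Must stay where it is. Either sleeve may be the one nearer the sander
- hood (a joint): Hood hinge, rad: 0 = shut, level over the drum; pi/2 = upright; 60 degrees = 1.047. Starts tipped back beyond upright at 1.64 to 1.82 (stop at 1.95) and stays there by itself (hinge friction 0.11 N m); forward of about 1.25 it falls shut, 0.5 to 2 N at the handle bar carry it. The slotted quadrant and wing nut at its left are slack and hold nothing
- hood_hinge (a point): Middle of the hood's hinge axis, at the sander's x = +110 mm, 137 mm above the work table; the axis runs along the sander's y. Axes as the sander's. The hood is a grey steel sheet 156 mm wide, its edge 126 mm from the axis, with 26 mm side cheeks, 450 g in all
- hood_bar (a point): Middle of the hood's handle bar: black, round, Ø12 x 110 mm, parallel to the hinge axis, 165 mm from it, on two Ø8 mm arms 94 mm apart. At joint value q it lies 165*cos(q) mm in front of the hinge axis (sander's -x) and 165*sin(q) mm above it. 33 mm are free between bar and sheet: pinch it from above between the arms, fingers closing across it; it can turn in the fingers
- paint_tin: Paint tin Ø150 mm (Ø170 over its wire bail), 161 mm high, standing fixed between the sleeves and the sander: lift things over it, and pick the sleeve with the fingers closing fore and aft (along world x), where the gripper clears it. Origin: centre of its underside
- tape_measure: Yellow tape measure, 38 x 78 x 67 mm, a bystander, loose. Origin: centre of its underside
- block_pine: Pale pine block, 52 x 86 x 38 mm, a bystander, loose. Origin: centre of its underside
Things that resemble listed ones, but are neither listed nor needed, are in the scene too. What is shaped like the wide_sleeve but purple is not meant.

How it is judged:
On the way:
1. the wide sleeve stands fully home on the drum's flange and has been let go, the hood still tipped back (z of wide_sleeve in the frame of drum_seat between -0.003 and 0.004 m and horizontal distance between wide_sleeve and drum_seat below 0.005 m and angle between wide_sleeve's own z axis and vertical below 0.08 rad and contact force between the fingers and wide_sleeve below 0.1 N and value of joint hood above 1.4 rad), for 0.2 s.
At the end, for the whole second after the job is handed in: The wide sleeve is fully home on the drum (lower end within 4 mm of the flange, not touched by the fingers); the hood stands still at 60 degrees, plus or minus 5, above shut, borne by the robot's fingers and by nothing else (z of wide_sleeve in the frame of drum_seat between -0.003 and 0.004 m and horizontal distance between wide_sleeve and drum_seat below 0.005 m and angle between wide_sleeve's own z axis and vertical below 0.08 rad and contact force between the fingers and wide_sleeve below 0.1 N and value of joint hood between 0.96 and 1.134 rad and velocity of joint hood between -0.05 and 0.05 rad/s and contact force between the fingers and hood above 0.3 N and contact force between hood and wide_sleeve below 0.05 N and contact force between hood and narrow_sleeve below 0.05 N); the arm keeps its last pose, push and grip.
It fails at once if the hood drops or is lowered far below the asked angle (under 35 degrees) (value of joint hood below 0.61 rad).
It fails at once if the narrow sleeve is moved more than 3 cm (distance of narrow_sleeve from where it was at the start of the episode above 0.03 m).
It fails at once if another thing on the table is moved more than 3 cm (distance of any of tape_measure, block_pine from where it was at the start of the episode above 0.03 m).
It also fails if it takes over 64 s, if anything falls off the work surface, if the arm or the gripper's body presses on something with over 40 N, if the wrist force passes 120 N, or if a joint passes its speed limit or range.

## Working session

There is one attempt and no reset: what is moved stays moved. The work goes in short steps, Python scripts to look and compute and a shell command to move; the robot and the scene stay as the last step left them, time stands still between calls to the robot, and variables do not carry over. Pictures are saved under pics/ and viewed, at most 13 in all, crops included, and the job is handed in when it is done.

```bash
mkdir -p pics; python3 - <<'E'
from rig import *
import cv2,numpy as np
for n in("scene","top"):
    p,d=read_camera(n);cv2.imwrite(f"pics/{n}0.png",p[:,:,::-1]);np.savez(f"{n}0.npz",p=p,d=d)
    m=camera_model(n);print(n,m,(d>0).mean())
print(camera_model("wrist"));print(get_obs())
E
```

```text
scene {'intrinsics': array([[619.01081673,   0.        , 323.74627087],
       [  0.        , 619.01081673, 236.08736297],
       [  0.        ,   0.        ,   1.        ]]), 'R': array([[ 0.74216906, -0.67005955,  0.01432751],
       [-0.34761815, -0.40312896, -0.84655104],
       [ 0.57301545,  0.62330349, -0.5321147 ]]), 't': array([-0.43230085,  0.28046875,  1.08261063])} 0.9104752604166667
top {'intrinsics': array([[566.41723192,   0.        , 313.76430196],
       [  0.        , 566.41723192, 235.97910593],
       [  0.        ,   0.        ,   1.        ]]), 'R': array([[ 1.51623286e-04, -9.99980666e-01, -6.21647631e-03],
       [-9.83350217e-01,  9.80565079e-04, -1.81717883e-01],
       [ 1.81720465e-01,  6.14052599e-03, -9.83331056e-01]]), 't': array([-0.02778763,  0.55698159,  1.30062292])} 0.99595703125
{'intrinsics': array([[371.64829954,   0.        , 315.93948677],
       [  0.        , 371.64829954, 239.2377042 ],
       [  0.        ,   0.        ,   1.        ]]), 'T_tool_cam': array([[-4.75407295e-04, -9.57783408e-01, -2.87490379e-01,
         7.99289629e-02],
    
[... 234 characters left out ...]
1.00000000e+00]])}
{'t': 0.1, 'joint_positions': array([ 1.09123147e+00,  2.59249932e-01,  1.53593392e+00, -1.35236382e-05,
        1.34801124e+00, -2.02817766e-01]), 'dq': array([ 0.00026373, -0.00218632, -0.00243032, -0.00128661,  0.00138288,
        0.00080005]), 'effort': array([ 1.98958922e-03, -4.38208187e+01, -2.84641689e+01,  7.19507737e-02,
        3.62426438e-02, -2.96450617e-05]), 'eef_pos': array([0.15017704, 0.52890694, 0.40402741]), 'tcp_rot': array([-4.33250352e-01, -3.11104520e+00,  2.37853880e-03]), 'contact_force': array([ 0.75186793, -0.55797426, -0.541733  ]), 'torque': array([ 0.00983047,  0.0092704 , -0.03631825]), 'gripper_force': 0.0, 'finger_gap': 1.0004543037570601}
```

View pics/scene0.png

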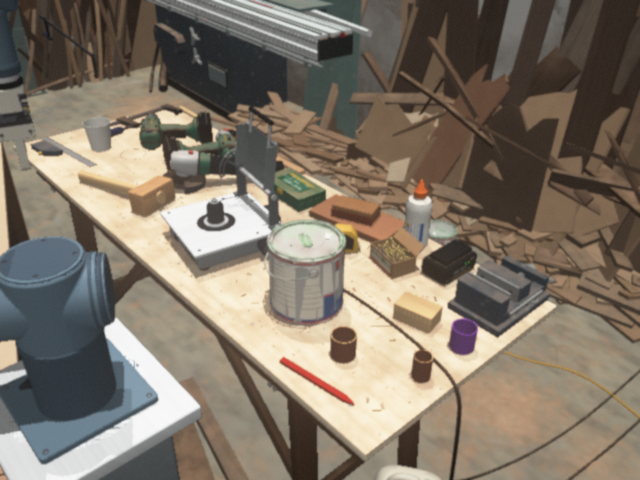

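View pics/top0.png

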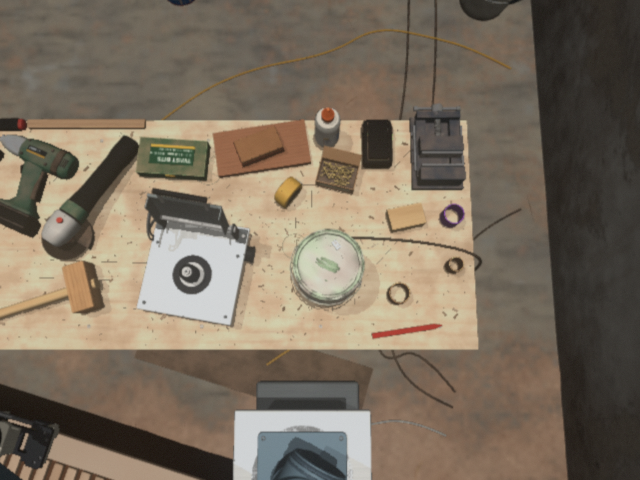

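The scene picture shows the brown wide sleeve at (343,343), in the top view at (398,293). What could be mistaken for it: the narrow brown sleeve, scene (422,365), top (454,266), and the purple ring, scene (463,336), top (451,215). The sander drum is at top (192,273) and the hood stands behind it. I choose the brown one at top (398,293), the larger of the two brown tubes.

```bash
cat > h.py <<'E'
import numpy as np,cv2
from rig import *
from scipy.spatial.transform import Rotation as Rn
def pts(n,d):
    m=camera_model(n);K=m["intrinsics"];v,u=np.mgrid[:480,:640]
    c=np.stack([(u-K[0,2])/K[0,0]*d,(v-K[1,2])/K[1,1]*d,d],-1)
    return (c-m["t"])@m["R"]      # R^T (c-t)
def ray(n,uv,z):
    m=camera_model(n);K=m["intrinsics"];o=-m["R"].T@m["t"]
    r=np.c_[(np.atleast_2d(uv)-K[:2,2])/K[0,0],np.ones(len(np.atleast_2d(uv)))]@m["R"]
    return o+r*((z-o[2])/r[:,2])[:,None]
E
python3 - <<'E'
from h import *
for n in("top","scene"):
    f=np.load(n+"0.npz");p,d=f["p"],f["d"];P=pts(n,d)
    np.save(n+"P.npy",P)
    print(n,"tablez",np.median(P[...,2][(abs(P[...,2])<.02)]))
    ex=ray("top",[[398,293],[454,266],[451,215],[192,273]],.05)
    for e,c in zip(ex,("wide","narrow","purple")):
        m=(np.hypot(*(P[...,:2]-e[:2]).transpose(2,0,1))<.045)&(abs(P[...,2]-.05)<.008)
        mm=m.astype(np.uint8);q=P[m][:,:2].astype(np.float32)
        if len(q)>5:
            cc,r=cv2.minEnclosingCircle(q);print(c,cc,2*r,len(q),p[m].mean(0),e[:2], 'z',np.percentile(P[m][:,2],90))
    e=ray("top",[[192,273]],.06)[0]
    m=(np.hypot(*(P[...,:2]-e[:2]).transpose(2,0,1))<.18)&(abs(P[...,2]-.06)<.005)
    q=P[m][:,:2].astype(np.float32);print("plate",cv2.minAreaRect(q),len(q), np.median(P[m][:,2]))
    m=(np.hypot(*(P[...,:2]-e[:2]).transpose(2,0,1))<.06)&(P[...,2]>.1)&(P[...,2]<.14)
    print("drum",P[m].mean(0),P[m].max(0),P[m].min(0),m.sum(),e)
    m=(np.hypot(*(P[...,:2]-e[:2]).transpose(2,0,1))<.3)&(P[...,2]>.25)&(P[...,2]<.33)
    print("bar",P[m].mean(0),P[m].max(0),P[m].min(0),m.sum())
    if n=="top": a=p[150:340,120:340]
    else: a=p[100:400,130:480]
    cv2.imwrite(f"pics/{n}c.png",cv2.resize(a,None,fx=2,fy=2,interpolation=2)[:,:,::-1])
E
```

```text
top tablez 0.0008992047947130163
wide (0.4242497980594635, -0.2282753586769104) 0.05038803443312645 96 [143.61458333 121.08333333  92.55208333] [ 0.42113833 -0.22532684] z 0.052703558565870334
narrow (0.4918767511844635, -0.36329856514930725) 0.03658665344119072 69 [130.39130435 108.37681159  82.71014493] [ 0.48473354 -0.35913482] z 0.05356061714533556
purple (0.6130185723304749, -0.36270129680633545) 0.051419343799352646 115 [116.47826087  87.06956522 111.39130435] [ 0.60803165 -0.35746408] z 0.053609142580112575
plate ((0.48067939281463623, 0.25189363956451416), (0.2327280044555664, 0.23174577951431274), 79.99394989013672) 7645 0.06044766344494941
drum [0.46440509 0.25624548 0.11244706] [0.48515845 0.27667764 0.12875917] [0.44567067 0.23820164 0.10028098] 251 [0.46730569 0.2574255  0.06      ]
bar [0.59056583 0.23498517 0.28201656] [0.60825079 0.31576786 0.31216034] [0.55289686 0.15874359 0.25006046] 726
scene tablez -0.0007626797325648383
wide (0.4230622351169586, -0.22932569682598114) 0.05271947383880615 223 [128.97309417 100.13452915  77.87443946] [ 0.42113833 -0.22532684] z 0.05048696537786521
narrow (0.48998233675956726, -0.36534249782562256) 0.03947911038994789 167 [119.41317365  91.86826347  71.44311377] [ 0.48473354 -0.35913482] z 0.050237712396917836
purple (0.6113113164901733, -0.365105539560318) 0.05401746928691864 216 [106.7037037   72.86574074 114.25925926] [ 0.60803165 -0.35746408] z 0.05049265776646721
plate ((0.48066043853759766, 0.2531885802745819), (0.23375067114830017, 0.23356741666793823), 79.90251922607422) 4071 0.0585365736335142
drum [0.46117893 0.25028835 0.10975043] [0.48100468 0.27251505 0.12200405] [0.44480374 0.23462564 0.1003269 ] 155 [0.46730569 0.2574255  0.06      ]
bar [0.58753806 0.22909687 0.27500566] [0.60831293 0.31767145 0.30644619] [0.55330811 0.1528684  0.25001004] 478
```

```bash
python3 - <<'E'
import cv2,numpy as np
a=cv2.imread("pics/top0.png");b=cv2.imread("pics/scene0.png")
x=cv2.resize(a[180:320,120:270],(600,560),interpolation=2)
cv2.imwrite("pics/c1.png",x)
y=cv2.resize(a[190:320,360:480],(390,423),interpolation=2)
z=cv2.resize(b[310:400,310:490],(800-390,205),interpolation=2)
o=np.zeros((423,800,3),np.uint8);o[:,:390]=y;o[:205,390:]=z
cv2.imwrite("pics/c2.png",o)
E
```

```text
(no output)
```

View pics/c2.png

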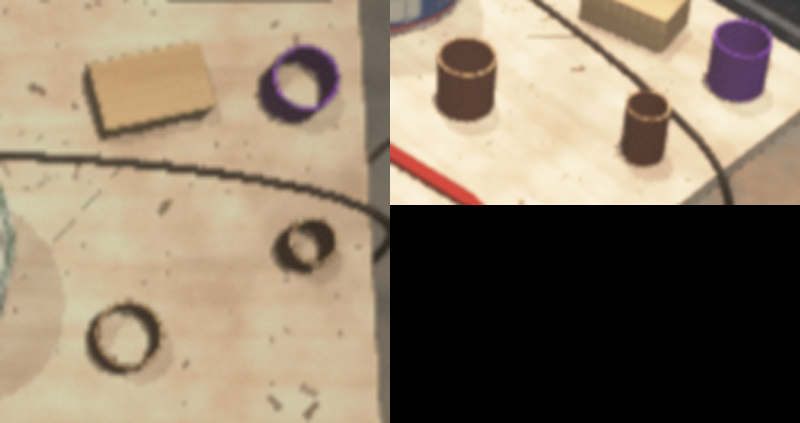

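View pics/c1.png

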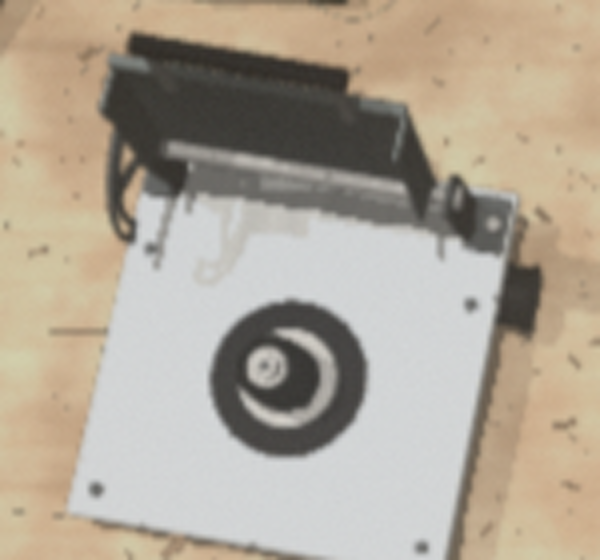

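Crop c2 confirms the wide brown sleeve on the left, with the narrow one and the purple one to its right. Crop c1 shows the drum at crop (265,365), the hood bar at (240,60), and the sander yawed about -10°.

```bash
cat > go.py <<'E'
import sys
from h import *
o=get_obs();R=Rn.from_rotvec(o["tcp_rot"]).as_matrix()
yaw=np.degrees(np.arctan2(R[1,0],R[0,0]))
if len(sys.argv)>4:
    x,y,z,w=map(float,sys.argv[1:5])   # grasp-point target, yaw of tool x (deg)
    d=np.array([x,y,z+.167])-o["eef_pos"];
    print("shift cm",np.round(R.T@d*100,2),"roll",round((yaw-w+180)%360-180,2),"or mod 360")
print("grasp",np.round(o["eef_pos"]+R[:,2]*.167,4),"z-axis",np.round(R[:,2],4),"yaw",round(yaw,2),"t",o["t"],"F",np.round(o["contact_force"],1),"gap",round(o["finger_gap"],3),o["gripper_force"],"j",np.round(o["joint_positions"],2))
E
python3 go.py 0.4235 -0.2288 0.238 -90
python3 - <<'E'
from h import *
print(ray("top",[[328,266]],.161))
P=np.load("topP.npy");m=(P[...,2]>.14)&(P[...,2]<.18)&(np.hypot(P[...,0]-.45,P[...,1]+.05)<.15)
print(cv2.minEnclosingCircle(P[m][:,:2].astype(np.float32)),P[m][:,2].max())
E
```

```text
shift cm [-4.699e+01 -6.542e+01 -1.000e-02] roll -105.86 or mod 360
grasp [0.1501 0.5287 0.237 ] z-axis [-7.0e-04 -1.4e-03 -1.0e+00] yaw 164.14 t 0.1 F [ 0.8 -0.6 -0.5] gap 1.0 0.0 j [ 1.09  0.26  1.54 -0.    1.35 -0.2 ]
[[ 0.4704439  -0.05956716  0.161     ]]
((0.47714826464653015, -0.0597880594432354), 0.07931078225374222) 0.1676529969367835
```

```bash
python3 -m inch '[{"tx":-47,"ty":-65.4,"roll":71,"jaw":0},{"tx":-47,"ty":-65.4,"roll":71,"jaw":0},{"tx":-47,"ty":-65.4,"roll":71,"jaw":0},{"tx":-47,"ty":-65.4,"roll":71,"jaw":0},{"tx":-47,"ty":-65.4,"roll":71,"jaw":0},{"tx":-47,"ty":-65.4,"roll":71,"jaw":0},{"tx":-47,"ty":-65.4,"roll":71,"jaw":0},{"tx":-47,"ty":-65.4,"roll":71,"jaw":0},{"tx":-47,"ty":-65.4,"roll":71,"jaw":0},{"tx":-47,"ty":-65.4,"roll":71,"jaw":0}]'; python3 go.py 0.4235 -0.2288 0.238 -90
```

```text
shift cm [-4.699e+01 -6.542e+01 -1.000e-02] roll -105.86 or mod 360
grasp [0.1501 0.5287 0.237 ] z-axis [-7.0e-04 -1.4e-03 -1.0e+00] yaw 164.14 t 0.1 F [ 0.8 -0.6 -0.5] gap 1.0 0.0 j [ 1.09  0.26  1.54 -0.    1.35 -0.2 ]schema error: expected keys tx, ty, tz, roll, jaw
```

```bash
python3 -m inch '[{"tx":-47,"ty":-65.4,"tz":0,"roll":71,"jaw":0},{"tx":-47,"ty":-65.4,"tz":0,"roll":71,"jaw":0},{"tx":-47,"ty":-65.4,"tz":0,"roll":71,"jaw":0},{"tx":-47,"ty":-65.4,"tz":0,"roll":71,"jaw":0},{"tx":-47,"ty":-65.4,"tz":0,"roll":71,"jaw":0},{"tx":-47,"ty":-65.4,"tz":0,"roll":71,"jaw":0},{"tx":-47,"ty":-65.4,"tz":0,"roll":71,"jaw":0},{"tx":-47,"ty":-65.4,"tz":0,"roll":71,"jaw":0},{"tx":-47,"ty":-65.4,"tz":0,"roll":71,"jaw":0},{"tx":-47,"ty":-65.4,"tz":0,"roll":71,"jaw":0}]'; python3 go.py 0.4235 -0.2288 0.238 -90
```

```text
t: 0.93
eef_pos: [0.2913, 0.1354, 0.4048]
tcp_rot: [2.166, 2.275, 0.001]
contact_force: [0.8, -0.2, 0.2]
finger_gap: 0.998
gripper_force: 0.0
shift cm [-3.703e+01  1.140e+01 -2.000e-02] roll -177.17 or mod 360
grasp [0.2914 0.1354 0.2378] z-axis [ 6.e-04  1.e-04 -1.e+00] yaw 92.83 t 0.9333 F [ 0.8 -0.2  0.2] gap 0.998 0.0 j [ 0.08 -0.18  2.    0.    1.33  0.03]
```

```bash
python3 -m inch '[{"tx":-37,"ty":11.4,"tz":0,"roll":71,"jaw":0},{"tx":-37,"ty":11.4,"tz":0,"roll":71,"jaw":0},{"tx":-37,"ty":11.4,"tz":0,"roll":71,"jaw":0},{"tx":-37,"ty":11.4,"tz":0,"roll":71,"jaw":0},{"tx":-37,"ty":11.4,"tz":0,"roll":71,"jaw":0},{"tx":-37,"ty":11.4,"tz":0,"roll":71,"jaw":0},{"tx":-37,"ty":11.4,"tz":0,"roll":71,"jaw":0},{"tx":-37,"ty":11.4,"tz":0,"roll":71,"jaw":0},{"tx":-37,"ty":11.4,"tz":0,"roll":71,"jaw":0},{"tx":-37,"ty":11.4,"tz":0,"roll":71,"jaw":0}]'; python3 -m inch '[{"tx":0,"ty":0,"tz":0,"roll":70,"jaw":0},{"tx":0,"ty":0,"tz":0,"roll":70,"jaw":0},{"tx":0,"ty":0,"tz":0,"roll":70,"jaw":0},{"tx":0,"ty":0,"tz":0,"roll":70,"jaw":0},{"tx":0,"ty":0,"tz":0,"roll":70,"jaw":0},{"tx":0,"ty":0,"tz":0,"roll":70,"jaw":0},{"tx":0,"ty":0,"tz":0,"roll":70,"jaw":0},{"tx":0,"ty":0,"tz":0,"roll":70,"jaw":0},{"tx":0,"ty":0,"tz":0,"roll":70,"jaw":0},{"tx":0,"ty":0,"tz":0,"roll":70,"jaw":0}]' >/dev/null;  python3 go.py 0.4235 -0.2288 0.238 -90
```

```text
t: 1.77
eef_pos: [0.427, -0.2312, 0.4042]
tcp_rot: [3.084, 0.588, 0.0]
contact_force: [-0.5, -0.2, -0.3]
finger_gap: 0.993
gripper_force: 0.0
shift cm [ 0.07  0.35 -0.06] roll 41.78 or mod 360
grasp [ 0.4256 -0.2258  0.2374] z-axis [-7.e-04  6.e-04 -1.e+00] yaw -48.22 t 2.6 F [ 0.2 -0.3  0.2] gap 1.001 0.0 j [-0.72  0.14  1.69 -0.    1.32  1.69]
```

```bash
python3 -m inch '[{"tx":0.1,"ty":0.3,"tz":4,"roll":42,"jaw":0},{"tx":0.1,"ty":0.3,"tz":4,"roll":42,"jaw":0},{"tx":0.1,"ty":0.3,"tz":4,"roll":42,"jaw":0},{"tx":0.1,"ty":0.3,"tz":4,"roll":42,"jaw":0},{"tx":0.1,"ty":0.3,"tz":4,"roll":42,"jaw":0},{"tx":0.1,"ty":0.3,"tz":4,"roll":42,"jaw":0},{"tx":0.1,"ty":0.3,"tz":4,"roll":42,"jaw":0},{"tx":0.1,"ty":0.3,"tz":4,"roll":42,"jaw":0}]' >/dev/null
cat >> h.py <<'E'
def wrist(path=None):
    o=get_obs();p,d=read_camera("wrist");m=camera_model("wrist");K=m["intrinsics"]
    v,u=np.mgrid[:480,:640];x=(u-K[0,2])/K[0,0];y=(v-K[1,2])/K[1,1];r=np.hypot(x,y)
    s=np.where(r>1e-6,np.tan(np.minimum(r,1.5))/np.maximum(r,1e-6),1)
    c=np.stack([x*s*d,y*s*d,d],-1);T=m["T_tool_cam"];R=Rn.from_rotvec(o["tcp_rot"]).as_matrix()
    P=(c@T[:3,:3].T+T[:3,3])@R.T+o["eef_pos"];P[(d<=0)|(r>1.4)]=np.nan
    if path: cv2.imwrite(path,p[:,:,::-1])
    return p,d,P
E
python3 - <<'E'
from h import *
p,d,P=wrist("pics/w1.png");np.save("w1P.npy",P)
m=(np.hypot(P[...,0]-.4235,P[...,1]+.2288)<.04)&(abs(P[...,2]-.05)<.006)
q=P[m];print(len(q),cv2.minEnclosingCircle(q[:,:2].astype(np.float32)),np.nanpercentile(q[:,2],[10,50,90]))
E
python3 go.py 0.4235 -0.2288 0.038 -90
```

```text
818 ((0.4219745099544525, -0.2294023334980011), 0.02529717981815338) [0.04638099 0.05079369 0.05210015]
shift cm [1.000e-02 6.000e-02 1.595e+01] roll 0.34 or mod 360
grasp [ 0.4241 -0.2287  0.1975] z-axis [-4.e-04  3.e-04 -1.e+00] yaw -89.66 t 3.3167 F [-0.3  0.3 -0.3] gap 0.999 0.0 j [-0.73  0.17  1.75 -0.    1.22  2.41]
```

View pics/w1.png

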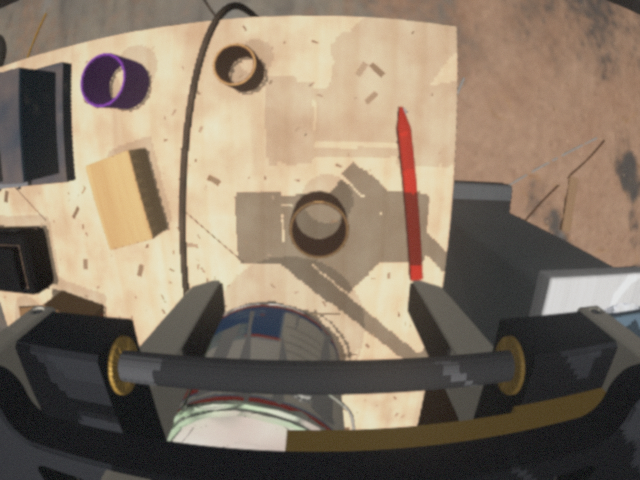

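The wrist view shows the wide sleeve at (320,222), midway between the open fingers, with the tin below it in the picture and clear. I descend and grip.

```bash
python3 -m inch '[{"tx":0,"ty":0.2,"tz":4,"roll":0,"jaw":0},{"tx":0,"ty":0.2,"tz":8,"roll":0,"jaw":0},{"tx":0,"ty":0.2,"tz":11,"roll":0,"jaw":0},{"tx":0,"ty":0.2,"tz":13.5,"roll":0,"jaw":0},{"tx":0,"ty":0.2,"tz":15,"roll":0,"jaw":0},{"tx":0,"ty":0.2,"tz":15.9,"roll":0,"jaw":0},{"tx":0,"ty":0.2,"tz":15.9,"roll":0,"jaw":0},{"tx":0,"ty":0.2,"tz":15.9,"roll":0,"jaw":0}]' 10
python3 -m inch '[{"tx":0,"ty":0,"tz":0,"roll":0,"jaw":1},{"tx":0,"ty":0,"tz":0,"roll":0,"jaw":1},{"tx":0,"ty":0,"tz":0,"roll":0,"jaw":1},{"tx":0,"ty":0,"tz":0,"roll":0,"jaw":1},{"tx":0,"ty":0,"tz":0,"roll":0,"jaw":1},{"tx":0,"ty":0,"tz":0,"roll":0,"jaw":1},{"tx":0,"ty":0,"tz":0,"roll":0,"jaw":1},{"tx":0,"ty":0,"tz":0,"roll":0,"jaw":1},{"tx":0,"ty":0,"tz":0,"roll":0,"jaw":1},{"tx":0,"ty":0,"tz":0,"roll":0,"jaw":1}]' 10
python3 go.py
```

```text
t: 3.98
eef_pos: [0.4225, -0.229, 0.2059]
tcp_rot: [2.226, -2.217, -0.0]
contact_force: [0.9, -0.2, -0.0]
finger_gap: 1.001
gripper_force: 0.0
t: 4.82
eef_pos: [0.4223, -0.2288, 0.2059]
tcp_rot: [2.224, -2.219, 0.0]
contact_force: [-0.7, 0.4, 2.7]
finger_gap: 0.547
gripper_force: 10.0
grasp [ 0.4223 -0.2288  0.0389] z-axis [ 0.e+00 -1.e-04 -1.e+00] yaw -89.86 t 4.8167 F [-0.7  0.4  2.7] gap 0.547 10.000162197975442 j [-0.73  0.37  1.94 -0.    0.83  2.41]
```

```bash
python3 -m inch '[{"tx":0,"ty":0,"tz":-2,"roll":0,"jaw":1},{"tx":0,"ty":0,"tz":-5,"roll":0,"jaw":1},{"tx":0,"ty":0,"tz":-9,"roll":0,"jaw":1},{"tx":0,"ty":0,"tz":-13,"roll":0,"jaw":1},{"tx":0,"ty":0,"tz":-17,"roll":0,"jaw":1},{"tx":0,"ty":0,"tz":-20,"roll":-6,"jaw":1},{"tx":0,"ty":0,"tz":-21,"roll":-13,"jaw":1},{"tx":0,"ty":0,"tz":-21,"roll":-20,"jaw":1},{"tx":0,"ty":0,"tz":-21,"roll":-27,"jaw":1},{"tx":0,"ty":0,"tz":-21,"roll":-34,"jaw":1}]'
python3 go.py .40 .19 .25 170
```

```text
t: 5.65
eef_pos: [0.4222, -0.2287, 0.4159]
tcp_rot: [2.78, -1.463, 0.001]
contact_force: [-0.7, 0.3, -0.3]
finger_gap: 0.542
gripper_force: 10.0
shift cm [-35.76 -21.88  -0.12] roll 134.49 or mod 360
grasp [ 0.4222 -0.2287  0.2489] z-axis [ 3.e-04 -3.e-04 -1.e+00] yaw -55.51 t 5.65 F [-0.7  0.3 -0.3] gap 0.542 9.996028452878818 j [-0.73  0.12  1.68  0.    1.34  1.81]
```

```bash
python3 -m inch '[{"tx":-3,"ty":-2,"tz":0,"roll":-71,"jaw":1},{"tx":-7,"ty":-4,"tz":0,"roll":-71,"jaw":1},{"tx":-11,"ty":-6.5,"tz":0,"roll":-71,"jaw":1},{"tx":-15,"ty":-9,"tz":0,"roll":-71,"jaw":1},{"tx":-19,"ty":-11.5,"tz":0,"roll":-71,"jaw":1},{"tx":-23,"ty":-14,"tz":0,"roll":-71,"jaw":1},{"tx":-27,"ty":-16.5,"tz":0,"roll":-71,"jaw":1},{"tx":-31,"ty":-19,"tz":0,"roll":-71,"jaw":1},{"tx":-34,"ty":-21,"tz":0,"roll":-71,"jaw":1},{"tx":-35.8,"ty":-21.9,"tz":0,"roll":-71,"jaw":1}]'
python3 -m inch '[{"tx":0,"ty":0,"tz":0,"roll":-71,"jaw":1},{"tx":0,"ty":0,"tz":0,"roll":-71,"jaw":1},{"tx":0,"ty":0,"tz":0,"roll":-71,"jaw":1},{"tx":0,"ty":0,"tz":0,"roll":-71,"jaw":1},{"tx":0,"ty":0,"tz":0,"roll":-71,"jaw":1},{"tx":0,"ty":0,"tz":0,"roll":-71,"jaw":1},{"tx":0,"ty":0,"tz":0,"roll":-71,"jaw":1},{"tx":0,"ty":0,"tz":0,"roll":-71,"jaw":1},{"tx":0,"ty":0,"tz":0,"roll":-71,"jaw":1},{"tx":0,"ty":0,"tz":0,"roll":-71,"jaw":1}]' >/dev/null
python3 go.py .40 .255 .25 170
```

```text
t: 6.48
eef_pos: [0.4026, 0.1836, 0.4157]
tcp_rot: [3.113, 0.424, 0.001]
contact_force: [0.9, -0.8, -0.8]
finger_gap: 0.543
gripper_force: 10.0
shift cm [ 7.31 -0.75 -0.16] roll -83.5 or mod 360
grasp [0.4029 0.1816 0.2484] z-axis [-7.e-04 -1.e-04 -1.e+00] yaw 86.5 t 7.3167 F [ 0.7 -0.1 -0.1] gap 0.543 9.996663720812649 j [0.17 0.05 1.76 0.   1.33 0.23]
```

```bash
python3 -m inch '[{"tx":7.3,"ty":0,"tz":0,"roll":-70,"jaw":1},{"tx":7.3,"ty":0,"tz":0,"roll":-70,"jaw":1},{"tx":7.3,"ty":0,"tz":0,"roll":-70,"jaw":1},{"tx":7.3,"ty":0,"tz":0,"roll":-70,"jaw":1},{"tx":7.3,"ty":0,"tz":0,"roll":-70,"jaw":1},{"tx":7.3,"ty":0,"tz":0,"roll":-70,"jaw":1},{"tx":7.3,"ty":0,"tz":0,"roll":-70,"jaw":1},{"tx":7.3,"ty":0,"tz":0,"roll":-70,"jaw":1},{"tx":7.3,"ty":0,"tz":0,"roll":-70,"jaw":1},{"tx":7.3,"ty":0,"tz":0,"roll":-70,"jaw":1}]' >/dev/null
python3 -m inch '[{"tx":0,"ty":0,"tz":0,"roll":-6.5,"jaw":1},{"tx":0,"ty":0,"tz":0,"roll":-13.5,"jaw":1},{"tx":0,"ty":0,"tz":0,"roll":-13.5,"jaw":1},{"tx":0,"ty":0,"tz":0,"roll":-13.5,"jaw":1}]' >/dev/null
python3 - <<'E'
from h import *
p,d,P=wrist("pics/w2.png");np.savez("w2.npz",p=p,P=P)
f=lambda m:(m.sum(),np.round(np.nanmean(P[m],0),4),np.round(np.nanmin(P[m],0),4),np.round(np.nanmax(P[m],0),4))
near=np.hypot(P[...,0]-.465,P[...,1]-.2555)
print("nut",f((near<.02)&(P[...,2]>.117)&(P[...,2]<.13)))
print("drum",f((near<.04)&(P[...,2]>.08)&(P[...,2]<.13)))
E
python3 go.py .465 .2555 .25 170
```

```text
nut (np.int64(349), array([0.4624, 0.2579, 0.1203]), array([0.4525, 0.2471, 0.117 ]), array([0.4748, 0.2684, 0.1247]))
drum (np.int64(979), array([0.4635, 0.2548, 0.1153]), array([0.4505, 0.2383, 0.0927]), array([0.4834, 0.2749, 0.1247]))
shift cm [-5.58  1.15 -0.15] roll -0.58 or mod 360
grasp [0.408  0.2544 0.2485] z-axis [-5.e-04 -1.e-04 -1.e+00] yaw 169.42 t 8.5333 F [-0.6  0.  -1.7] gap 0.541 9.999885682482272 j [ 0.32  0.13  1.67  0.    1.34 -1.06]
```

View pics/w2.png

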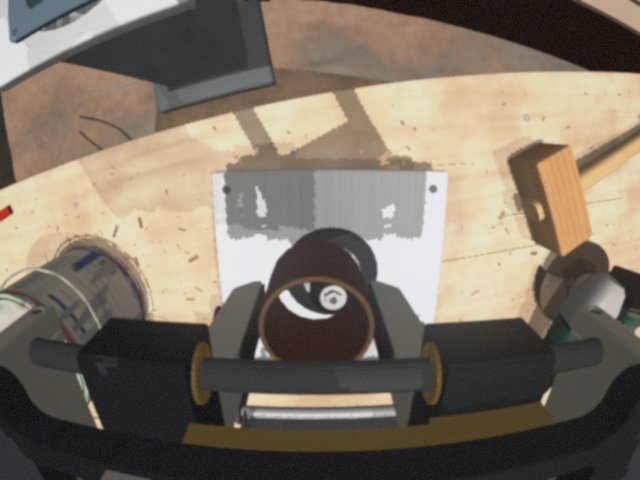

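The wrist view shows the sleeve held at rim centre (317,321) and the drum nut at (333,297), seen through the bore.

```bash
cat >> h.py <<'E'
def wray(uv,z,o=None):
    o=o or get_obs();m=camera_model("wrist");K=m["intrinsics"];T=m["T_tool_cam"];R=Rn.from_rotvec(o["tcp_rot"]).as_matrix()
    q=(np.atleast_2d(uv)-K[:2,2])/K[0,0];r=np.linalg.norm(q,axis=1,keepdims=True)
    c=np.c_[q/r*np.sin(r),np.cos(r)]@T[:3,:3].T@R.T;s=R@T[:3,3]+o["eef_pos"]
    return s+c*((z-s[2])/c[:,2])[:,None]
E
python3 - <<'E'
from h import *
f=np.load("w2.npz");p,P=f["p"],f["P"]
g=cv2.cvtColor(p,cv2.COLOR_RGB2GRAY)
c=cv2.HoughCircles(cv2.resize(g[270:325,300:370],None,fx=6,fy=6,interpolation=2),cv2.HOUGH_GRADIENT,1,40,param1=80,param2=25,minRadius=40,maxRadius=110)
uv=c[0,:,:2]/6+[300,270]-.42;print(uv,c[0,:,2]/6);print("nut",wray(uv,.123))
hsv=cv2.cvtColor(p,cv2.COLOR_RGB2HSV)
m=(P[...,2]>.253)&(P[...,2]<.267)&(np.hypot(P[...,0]-.408,P[...,1]-.2544)<.035)
q=P[m];print("rim",cv2.minEnclosingCircle(q[:,:2].astype(np.float32)),np.percentile(q[:,2],[50,95]),m.sum())
rows,cols=np.where(m);e=cv2.fitEllipse(cv2.convexHull(np.c_[cols,rows].astype(np.int32)));print(e)
# outer ellipse horizontal ends -> ray
print("rimray",wray([e[0]],.2595))
E
```

```text
[[332.99666794 296.83      ]] [13.083333]
nut [[0.46040877 0.25818889 0.123     ]]
rim ((0.3994982838630676, 0.2560823857784271), 0.033901382237672806) [0.26013074 0.26465951] 3755
((316.7166748046875, 317.3514099121094), (95.48217010498047, 164.65948486328125), 89.42662811279297)
rimray [[0.4031148  0.25523878 0.2595    ]]
```

```bash
python3 - <<'E'
from h import *
print("rim",wray([[317,321],[258,321],[376,321],[317,366],[317,277]],.2595))
def nut(n,x,y,h):
    p=np.load(n+"0.npz")["p"];g=cv2.cvtColor(p,cv2.COLOR_RGB2GRAY)
    return g,p
g,p=nut("top",0,0,0);s=g[262:280,178:196];print("top")
c=cv2.HoughCircles(cv2.resize(s,None,fx=10,fy=10,interpolation=2),cv2.HOUGH_GRADIENT,1,40,param1=60,param2=15,minRadius=20,maxRadius=60)
if c is not None:
    uv=c[0,:3,:2]/10+[178,262]-.45;print(uv,c[0,:3,2]/10,ray("top",uv,.123))
print(ray("top",[[186.25,271.25]],.123))
# flange disc/dark ring on plate (crop c1 centre (288,378))
print("ring",ray("top",[[120+288/4-.4,180+378/4-.4]],.06))
E
python3 - <<'E'
import cv2
a=cv2.imread("pics/scene0.png")[180:260,160:290]
b=cv2.imread("pics/top0.png")[240:310,150:235]
import numpy as np
o=np.zeros((400,800,3),np.uint8);o[:246,:400]=cv2.resize(a,(400,246),interpolation=2);o[:329,400:]=cv2.resize(b,(400,329),interpolation=2)
cv2.imwrite("pics/c3.png",o)
E
```

```text
rim [[0.40486277 0.25503363 0.2595    ]
 [0.40059919 0.23047881 0.2595    ]
 [0.40978408 0.27948476 0.2595    ]
 [0.42795119 0.2507404  0.2595    ]
 [0.38514857 0.25870346 0.2595    ]]
top
[[185.99999981 270.99999981]] [5.04] [[0.46436111 0.25700704 0.123     ]]
[[0.46379915 0.25642453 0.123     ]]
ring [[0.46471546 0.25826262 0.06      ]]
```

View pics/c3.png

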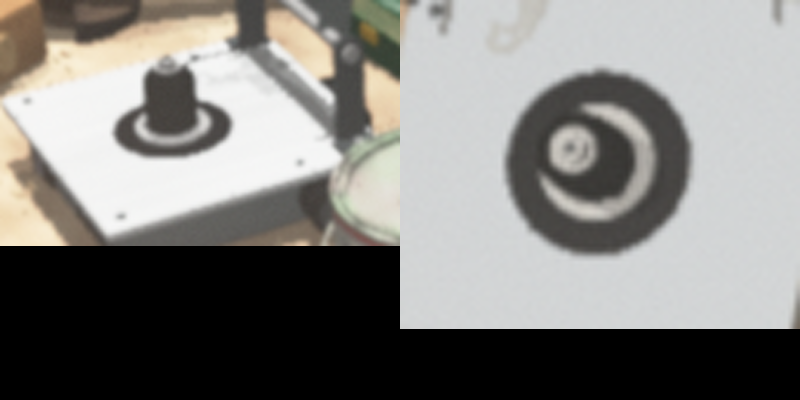

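The crop shows the nut at scene (166,65) in crop pixels and at top (572,150) in crop pixels; the flange is bare.

```bash
python3 - <<'E'
from h import *
print(ray("scene",[[160+166*130/400-.3,180+64*80/246-.3]],.122))
print("ring scene",ray("scene",[[160+173*130/400-.3,180+128*80/246-.3]],.06))
E
python3 -m inch '[{"tx":-3,"ty":0.8,"tz":0,"roll":-0.6,"jaw":1},{"tx":-5.3,"ty":1.3,"tz":2,"roll":-0.6,"jaw":1},{"tx":-5.3,"ty":1.3,"tz":5,"roll":-0.6,"jaw":1},{"tx":-5.3,"ty":1.3,"tz":7,"roll":-0.6,"jaw":1},{"tx":-5.3,"ty":1.3,"tz":7.5,"roll":-0.6,"jaw":1},{"tx":-5.3,"ty":1.3,"tz":7.5,"roll":-0.6,"jaw":1}]'
python3 go.py .463 .2567 .115 170
python3 - <<'E'
from h import *
p,d,P=wrist("pics/w3.png")
cv2.imwrite("pics/w3c.png",cv2.resize(p[230:400,210:430],None,fx=3.5,fy=3.5,interpolation=2)[:,:,::-1])
E
```

```text
[[0.45976403 0.24773267 0.122     ]]
ring scene [[0.46554245 0.25565357 0.06      ]]
t: 9.03
eef_pos: [0.4621, 0.2575, 0.339]
tcp_rot: [-0.27, -3.126, 0.002]
contact_force: [-0.6, -0.1, 1.2]
finger_gap: 0.541
gripper_force: 10.0
shift cm [-0.13 -0.05  5.7 ] roll 0.12 or mod 360
grasp [0.4614 0.2573 0.172 ] z-axis [-0.0041 -0.0012 -1.    ] yaw 170.12 t 9.0333 F [-0.6 -0.1  1.2] gap 0.541 9.999932331265882 j [ 0.3   0.28  1.68  0.    1.19 -1.1 ]
```

View pics/w3c.png

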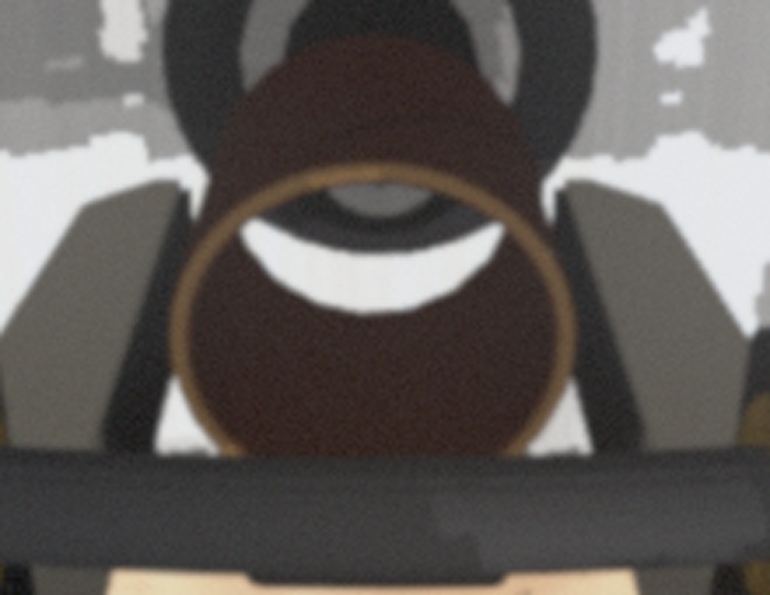

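The crop shows the bore centred on about x=374 and the drum's black ring on about x=380, with the flange's far edge visible through the bore at (380,217).

```bash
python3 - <<'E'
from h import *
o=get_obs();R=Rn.from_rotvec(o["tcp_rot"]).as_matrix()
f=lambda l,z:((wray(np.array(l)/3.5+[210,230]-.36,z)-o["eef_pos"])@R*1000).round(1)
print("ring edges, tool mm",f([[163,50],[597,50],[378,250]],.06))
print("flange",f([[240,50],[520,50],[380,217]],.064))
print("rim top",f([[172,330],[576,330],[374,165],[374,173]],.172+.011))
p=cv2.imread("pics/w3.png")[:,:,::-1];d=read_camera("wrist")[1]
# depth-based plate ring: dark pixels on plate
w=wrist();P=w[2];g=cv2.cvtColor(w[0],cv2.COLOR_RGB2GRAY)
m=(abs(P[...,2]-.06)<.006)&(g<75)&(np.hypot(P[...,0]-.465,P[...,1]-.2555)<.055)
q=((P[m]-o["eef_pos"])@R*1000);c,r=cv2.minEnclosingCircle(q[:,:2].astype(np.float32));print("ring depth tool",c,r,m.sum(),np.median(P[m][:,2]))
E
```

```text
ring edges, tool mm [[ -2.1 -44.9 280.7]
 [ -2.1  47.4 280.6]
 [-48.9   0.9 280.6]]
flange [[ -0.9 -27.9 276.7]
 [ -0.9  30.4 276.7]
 [-38.9   1.3 276.6]]
rim top [[ 5.000e-01 -2.490e+01  1.577e+02]
 [ 5.000e-01  2.460e+01  1.577e+02]
 [ 2.260e+01 -1.000e-01  1.577e+02]
 [ 2.160e+01 -1.000e-01  1.577e+02]]
ring depth tool (-1.326991319656372, 0.30561724305152893) 45.378379821777344 4920 0.061417979912937626
```

```bash
python3 -m inch '[{"tx":-0.15,"ty":0.03,"tz":0,"roll":0,"jaw":1},{"tx":-0.15,"ty":0.03,"tz":0.5,"roll":0,"jaw":1},{"tx":-0.15,"ty":0.03,"tz":1,"roll":0,"jaw":1},{"tx":-0.15,"ty":0.03,"tz":1.5,"roll":0,"jaw":1},{"tx":-0.15,"ty":0.03,"tz":2,"roll":0,"jaw":1},{"tx":-0.15,"ty":0.03,"tz":2.4,"roll":0,"jaw":1},{"tx":-0.15,"ty":0.03,"tz":2.7,"roll":0,"jaw":1},{"tx":-0.15,"ty":0.03,"tz":2.9,"roll":0,"jaw":1},{"tx":-0.15,"ty":0.03,"tz":3.1,"roll":0,"jaw":1},{"tx":-0.15,"ty":0.03,"tz":3.1,"roll":0,"jaw":1}]'
python3 go.py .463 .257 .104 170
```

```text
t: 10.02
eef_pos: [0.464, 0.2577, 0.3093]
tcp_rot: [-0.267, -3.13, 0.0]
contact_force: [-0.1, -0.5, -0.9]
finger_gap: 0.541
gripper_force: 10.0
shift cm [ 0.09 -0.08  3.83] roll 0.24 or mod 360
grasp [0.4639 0.2577 0.1423] z-axis [-6.e-04 -2.e-04 -1.e+00] yaw 170.24 t 10.0167 F [-0.1 -0.5 -0.9] gap 0.541 9.9998900515493 j [ 0.3   0.31  1.71 -0.    1.12 -1.1 ]
```

```bash
python3 -m inch '[{"tx":0.05,"ty":-0.03,"tz":0.3,"roll":0,"jaw":1},{"tx":0.05,"ty":-0.03,"tz":0.6,"roll":0,"jaw":1},{"tx":0.05,"ty":-0.03,"tz":0.9,"roll":0,"jaw":1},{"tx":0.05,"ty":-0.03,"tz":1.2,"roll":0,"jaw":1},{"tx":0.05,"ty":-0.03,"tz":1.5,"roll":0,"jaw":1},{"tx":0.05,"ty":-0.03,"tz":1.5,"roll":0,"jaw":1}]'
python3 go.py .463 .257 .104 170
```

```text
t: 10.52
eef_pos: [0.4633, 0.2574, 0.294]
tcp_rot: [-0.267, -3.129, 0.001]
contact_force: [-1.1, 0.8, 0.3]
finger_gap: 0.541
gripper_force: 10.0
shift cm [ 0.02 -0.05  2.3 ] roll 0.24 or mod 360
grasp [0.4631 0.2574 0.127 ] z-axis [-1.2e-03 -4.0e-04 -1.0e+00] yaw 170.24 t 10.5167 F [-1.1  0.8  0.3] gap 0.541 9.999820027733222 j [ 0.3   0.33  1.73 -0.    1.08 -1.1 ]
```

Engaged without force. I lower it to just above the flange.

```bash
python3 -m inch '[{"tx":0,"ty":0,"tz":0.4,"roll":0,"jaw":1},{"tx":0,"ty":0,"tz":0.8,"roll":0,"jaw":1},{"tx":0,"ty":0,"tz":1.2,"roll":0,"jaw":1},{"tx":0,"ty":0,"tz":1.6,"roll":0,"jaw":1},{"tx":0,"ty":0,"tz":1.9,"roll":0,"jaw":1},{"tx":0,"ty":0,"tz":2.1,"roll":0,"jaw":1},{"tx":0,"ty":0,"tz":2.2,"roll":0,"jaw":1},{"tx":0,"ty":0,"tz":2.3,"roll":0,"jaw":1}]'
python3 go.py .463 .257 .103 170
```

```text
t: 11.18
eef_pos: [0.4636, 0.2575, 0.2716]
tcp_rot: [-0.267, -3.13, 0.0]
contact_force: [-0.0, 0.0, -1.1]
finger_gap: 0.543
gripper_force: 10.0
shift cm [ 0.05 -0.06  0.16] roll 0.24 or mod 360
grasp [0.4635 0.2575 0.1046] z-axis [-2.e-04 -0.e+00 -1.e+00] yaw 170.24 t 11.1833 F [-0.   0.  -1.1] gap 0.543 9.999825517879799 j [ 0.3   0.35  1.76  0.    1.03 -1.1 ]
```

```bash
python3 -m inch '[{"tx":0,"ty":0,"tz":0.1,"roll":0,"jaw":1},{"tx":0,"ty":0,"tz":0.15,"roll":0,"jaw":1},{"tx":0,"ty":0,"tz":0.15,"roll":0,"jaw":0.3},{"tx":0,"ty":0,"tz":0.15,"roll":0,"jaw":0},{"tx":0,"ty":0,"tz":0.15,"roll":0,"jaw":0},{"tx":0,"ty":0,"tz":0.15,"roll":0,"jaw":0},{"tx":0,"ty":0,"tz":0.15,"roll":0,"jaw":0},{"tx":0,"ty":0,"tz":0.15,"roll":0,"jaw":0}]'
python3 -m inch '[{"tx":0,"ty":0,"tz":-3,"roll":0,"jaw":0},{"tx":0,"ty":0,"tz":-6,"roll":0,"jaw":0},{"tx":0,"ty":0,"tz":-10,"roll":0,"jaw":0},{"tx":0,"ty":0,"tz":-14,"roll":0,"jaw":0},{"tx":0,"ty":0,"tz":-17,"roll":0,"jaw":0},{"tx":0,"ty":0,"tz":-19,"roll":0,"jaw":0},{"tx":0,"ty":0,"tz":-20,"roll":0,"jaw":0},{"tx":0,"ty":0,"tz":-20,"roll":0,"jaw":0}]'
python3 - <<'E'
from h import *
p,d,P=wrist("pics/w4.png");np.save("w4P.npy",P)
near=np.hypot(P[...,0]-.4635,P[...,1]-.2575)
m=(near<.032)&(P[...,2]>.108)&(P[...,2]<.119)
q=P[m];print("rim",cv2.minEnclosingCircle(q[:,:2].astype(np.float32)),np.percentile(q[:,2],[5,50,95]))
p,d=read_camera("top");np.savez("top1.npz",p=p,d=d);Q=pts("top",d)
m=(np.hypot(Q[...,0]-.4635,Q[...,1]-.2575)<.032)&(Q[...,2]>.1)
print("top",np.percentile(Q[m][:,2],[5,25,50,75,95]) if m.any() else 0)
# hood bar
S=np.r_[np.cos(np.radians(-10)),np.sin(np.radians(-10))]
for nm,A in(("w",P),("t",Q),("t0",np.load("topP.npy")),("s0",np.load("sceneP.npy"))):
    xs=(A[...,0]-.464)*S[0]+(A[...,1]-.2565)*S[1];ys=-(A[...,0]-.464)*S[1]+(A[...,1]-.2565)*S[0]
    m=(abs(ys)<.035)&(xs>.09)&(xs<.2)&(A[...,2]>.285)&(A[...,2]<.33)
    if m.any(): print(nm,m.sum(),"x",np.percentile(xs[m],[5,50,95]),"z",np.percentile(A[m][:,2],[5,50,95]))
E
python3 go.py
```

```text
t: 11.85
eef_pos: [0.4636, 0.2575, 0.2703]
tcp_rot: [0.267, 3.13, 0.0]
contact_force: [-0.5, -1.1, -0.5]
finger_gap: 0.922
gripper_force: 0.0
t: 12.52
eef_pos: [0.4638, 0.2576, 0.4726]
tcp_rot: [0.267, 3.126, 0.003]
contact_force: [0.3, -0.1, -0.4]
finger_gap: 0.999
gripper_force: 0.0
rim ((0.46359169483184814, 0.25714901089668274), 0.025528516620397568) [0.10876567 0.11437241 0.11730562]
top [0.68171286 0.68834271 0.69159857 0.69320423 0.69489446]
t 212 x [0.12560343 0.13008749 0.13627994] z [0.30193937 0.30577097 0.30961669]
t0 211 x [0.12575442 0.13033455 0.1361842 ] z [0.30153708 0.30602632 0.31004381]
s0 87 x [0.12511701 0.12799032 0.13381217] z [0.29654178 0.30287793 0.30562669]
grasp [0.4631 0.2574 0.3021] z-axis [-1.4e-03 -5.0e-04 -1.0e+00] yaw 170.24 t 12.6167 F [-0.1 -0.7  0.5] gap 0.999 0.0 j [ 0.3   0.19  1.47 -0.    1.49 -1.1 ]
```

View pics/w4.png

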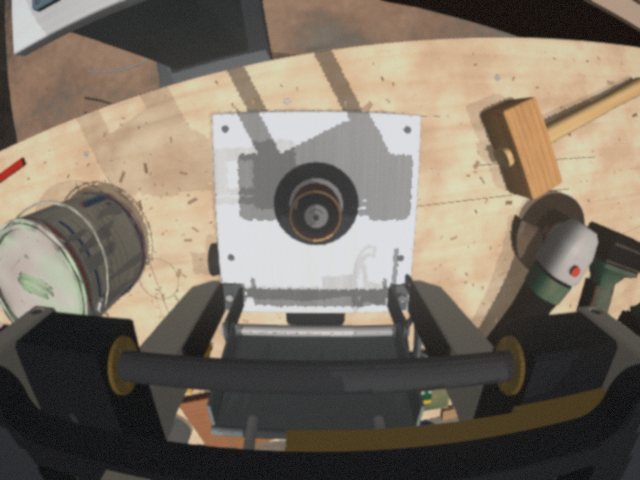

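The view shows the sleeve seated round the drum at (316,215), with the rim measured at z≈0.114, which is home. The hood stands behind it. Next I go up and turn so the fingers close along the sander's x.

```bash
python3 -m inch '[{"tx":0,"ty":0,"tz":-3,"roll":7,"jaw":0},{"tx":0,"ty":0,"tz":-6,"roll":14,"jaw":0},{"tx":0,"ty":0,"tz":-8,"roll":21,"jaw":0},{"tx":0,"ty":0,"tz":-8,"roll":28,"jaw":0},{"tx":0,"ty":0,"tz":-8,"roll":35,"jaw":0},{"tx":0,"ty":0,"tz":-8,"roll":42,"jaw":0},{"tx":0,"ty":0,"tz":-8,"roll":49,"jaw":0},{"tx":0,"ty":0,"tz":-8,"roll":56,"jaw":0},{"tx":0,"ty":0,"tz":-8,"roll":63,"jaw":0},{"tx":0,"ty":0,"tz":-8,"roll":70,"jaw":0}]' >/dev/null
python3 go.py .592 .234 .375 80
```

```text
shift cm [-4.52 12.22  0.48] roll 19.89 or mod 360
grasp [0.463  0.2573 0.3804] z-axis [-0.0048 -0.0015 -1.    ] yaw 99.89 t 13.45 F [-0.7  0.  -0.4] gap 1.0 0.0 j [0.3  0.17 1.31 0.   1.67 0.12]
```

```bash
python3 -m inch '[{"tx":-1,"ty":3,"tz":0,"roll":7,"jaw":0},{"tx":-2,"ty":6,"tz":0,"roll":14,"jaw":0},{"tx":-3.2,"ty":9,"tz":0,"roll":20,"jaw":0},{"tx":-4.2,"ty":11.5,"tz":0,"roll":20,"jaw":0},{"tx":-4.5,"ty":12.2,"tz":0.2,"roll":20,"jaw":0},{"tx":-4.5,"ty":12.2,"tz":0.2,"roll":20,"jaw":0},{"tx":-4.5,"ty":12.2,"tz":0.2,"roll":20,"jaw":0}]' >/dev/null
python3 go.py .592 .234 .304 80
python3 - <<'E'
from h import *
p,d,P=wrist("pics/w5.png")
S=np.r_[np.cos(np.radians(-10)),np.sin(np.radians(-10))]
xs=(P[...,0]-.4637)*S[0]+(P[...,1]-.2572)*S[1];ys=-(P[...,0]-.4637)*S[1]+(P[...,1]-.2572)*S[0]
m=(abs(ys)<.05)&(xs>.1)&(xs<.17)&(P[...,2]>.285)&(P[...,2]<.33)
print(m.sum(),np.percentile(xs[m],[5,50,95]),np.percentile(P[m][:,2],[5,50,95]),np.percentile(ys[m],[5,50,95]))
E
```

```text
shift cm [-0.08  0.08  7.48] roll 0.24 or mod 360
grasp [0.5909 0.2349 0.3788] z-axis [-4.7e-03 -6.0e-04 -1.0e+00] yaw 80.24 t 14.0333 F [-0.1  0.7 -0.5] gap 1.0 0.0 j [0.2  0.38 1.03 0.   1.74 0.37]
2643 [0.12523417 0.13042491 0.13560569] [0.30332223 0.30655145 0.30803289] [-0.04327229  0.00669673  0.0459343 ]
```

View pics/w5.png

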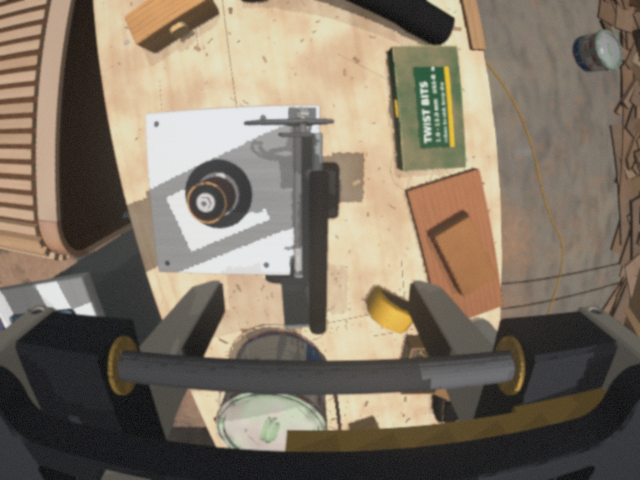

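The bar is at (318,245), centred between the open fingers. I descend and pinch it.

```bash
python3 -m inch '[{"tx":-0.1,"ty":0.1,"tz":2,"roll":0,"jaw":0},{"tx":-0.1,"ty":0.1,"tz":4,"roll":0,"jaw":0},{"tx":-0.1,"ty":0.1,"tz":6,"roll":0,"jaw":0},{"tx":-0.1,"ty":0.1,"tz":7,"roll":0,"jaw":0},{"tx":-0.1,"ty":0.1,"tz":7.5,"roll":0,"jaw":0},{"tx":-0.1,"ty":0.1,"tz":7.5,"roll":0,"jaw":0},{"tx":-0.1,"ty":0.1,"tz":7.5,"roll":0,"jaw":0.6},{"tx":-0.1,"ty":0.1,"tz":7.5,"roll":0,"jaw":0.7},{"tx":-0.1,"ty":0.1,"tz":7.5,"roll":0,"jaw":0.75}]' 15
python3 -m inch '[{"tx":0,"ty":0,"tz":0,"roll":0,"jaw":0.8},{"tx":0,"ty":0,"tz":0,"roll":0,"jaw":0.85},{"tx":0,"ty":0,"tz":0,"roll":0,"jaw":0.9},{"tx":0,"ty":0,"tz":0,"roll":0,"jaw":1},{"tx":0,"ty":0,"tz":0,"roll":0,"jaw":1},{"tx":0,"ty":0,"tz":0,"roll":0,"jaw":1},{"tx":0,"ty":0,"tz":0,"roll":0,"jaw":1},{"tx":0,"ty":0,"tz":0,"roll":0,"jaw":1},{"tx":0,"ty":0,"tz":0,"roll":0,"jaw":1}]' 15
python3 - <<'E'
from h import *
o=get_obs();R=Rn.from_rotvec(o["tcp_rot"]).as_matrix();g=o["eef_pos"]+R[:,2]*.167
S=np.r_[np.cos(np.radians(-10)),np.sin(np.radians(-10))]
x=(g[:2]-[.4637,.2572])@S;q0=np.arccos((.110-x)/.165);print("g",g,"xs",x,"q0",q0,"bar z",.137+.165*np.sin(q0))
for q in np.linspace(q0,1.047,13): print(round(q,3),"ty %.2f tz %.2f"%(-16.5*(np.cos(q)-np.cos(q0)),-16.5*(np.sin(q)-np.sin(q0))))
E
python3 go.py
```

```text
t: 14.83
eef_pos: [0.5925, 0.2339, 0.4747]
tcp_rot: [2.401, 2.024, 0.003]
contact_force: [-0.3, 0.1, -0.5]
finger_gap: 0.834
gripper_force: 0.0
t: 15.58
eef_pos: [0.5924, 0.2338, 0.4732]
tcp_rot: [-2.402, -2.024, 0.0]
contact_force: [-0.3, 0.4, -0.2]
finger_gap: 0.185
gripper_force: 0.0
g [0.59241938 0.23376854 0.30621633] xs 0.1308326724489926 q0 1.6973928303242822 bar z 0.30067956426699394
1.697 ty -0.00 tz -0.00
1.643 ty -0.89 tz -0.09
1.589 ty -1.78 tz -0.13
1.535 ty -2.68 tz -0.12
1.481 ty -3.57 tz -0.06
1.426 ty -4.46 tz 0.04
1.372 ty -5.34 tz 0.19
1.318 ty -6.21 tz 0.39
1.264 ty -7.07 tz 0.64
1.21 ty -7.91 tz 0.93
1.155 ty -8.74 tz 1.27
1.101 ty -9.55 tz 1.65
1.047 ty -10.34 tz 2.08
grasp [0.5924 0.2338 0.3062] z-axis [-1.e-04 -0.e+00 -1.e+00] yaw 80.24 t 15.5833 F [-0.3  0.4 -0.2] gap 0.185 0.0 j [0.2  0.39 1.19 0.   1.57 0.37]
```

```bash
python3 -m inch '[{"tx":0,"ty":0,"tz":0.2,"roll":0,"jaw":1},{"tx":0,"ty":0,"tz":0.2,"roll":0,"jaw":1},{"tx":0,"ty":0,"tz":0.2,"roll":0,"jaw":1},{"tx":0,"ty":0,"tz":0.2,"roll":0,"jaw":1},{"tx":0,"ty":0,"tz":0.2,"roll":0,"jaw":1},{"tx":0,"ty":0,"tz":0.2,"roll":0,"jaw":1}]' 15;python3 go.py
```

```text
t: 16.08
eef_pos: [0.5926, 0.2337, 0.4719]
tcp_rot: [2.402, 2.024, 0.002]
contact_force: [1.9, -0.1, 5.2]
finger_gap: 0.123
gripper_force: 15.0
grasp [0.5929 0.2338 0.3049] z-axis [ 1.6e-03  2.0e-04 -1.0e+00] yaw 80.24 t 16.0833 F [ 1.9 -0.1  5.2] gap 0.123 15.00015377998352 j [ 0.2   0.39  1.19 -0.    1.56  0.37]
```

Pinched, at an opening of about 11.5 mm on the Ø12 bar. I follow the arc forward.

```bash
python3 -m inch '[{"tx":0,"ty":-0.4,"tz":-0.05,"roll":0,"jaw":1},{"tx":0,"ty":-0.9,"tz":-0.09,"roll":0,"jaw":1},{"tx":0,"ty":-1.35,"tz":-0.11,"roll":0,"jaw":1},{"tx":0,"ty":-1.8,"tz":-0.13,"roll":0,"jaw":1},{"tx":0,"ty":-2.25,"tz":-0.13,"roll":0,"jaw":1},{"tx":0,"ty":-2.7,"tz":-0.12,"roll":0,"jaw":1},{"tx":0,"ty":-3.1,"tz":-0.1,"roll":0,"jaw":1},{"tx":0,"ty":-3.6,"tz":-0.06,"roll":0,"jaw":1},{"tx":0,"ty":-4.0,"tz":-0.01,"roll":0,"jaw":1},{"tx":0,"ty":-4.5,"tz":0.04,"roll":0,"jaw":1}]';python3 go.py
```

```text
t: 16.92
eef_pos: [0.5477, 0.2416, 0.4704]
tcp_rot: [-2.402, -2.024, 0.001]
contact_force: [1.6, 3.8, -0.4]
finger_gap: 0.121
gripper_force: 15.0
grasp [0.5476 0.2417 0.3034] z-axis [-7.e-04  3.e-04 -1.e+00] yaw 80.25 t 16.9167 F [ 1.6  3.8 -0.4] gap 0.121 14.996910095214844 j [0.23 0.31 1.3  0.   1.53 0.4 ]
```

```bash
python3 -m inch '[{"tx":0,"ty":-0.6,"tz":0.1,"roll":0,"jaw":1},{"tx":0,"ty":-1.2,"tz":0.23,"roll":0,"jaw":1},{"tx":0,"ty":-1.75,"tz":0.36,"roll":0,"jaw":1},{"tx":0,"ty":-2.3,"tz":0.5,"roll":0,"jaw":1},{"tx":0,"ty":-2.85,"tz":0.68,"roll":0,"jaw":1},{"tx":0,"ty":-3.4,"tz":0.88,"roll":0,"jaw":1},{"tx":0,"ty":-3.9,"tz":1.08,"roll":0,"jaw":1},{"tx":0,"ty":-4.4,"tz":1.3,"roll":0,"jaw":1},{"tx":0,"ty":-4.8,"tz":1.5,"roll":0,"jaw":1},{"tx":0,"ty":-5.1,"tz":1.65,"roll":0,"jaw":1}]';python3 -m inch '[{"tx":0,"ty":-0.3,"tz":0.15,"roll":0,"jaw":1},{"tx":0,"ty":-0.5,"tz":0.27,"roll":0,"jaw":1},{"tx":0,"ty":-0.65,"tz":0.36,"roll":0,"jaw":1},{"tx":0,"ty":-0.7,"tz":0.38,"roll":0,"jaw":1},{"tx":0,"ty":-0.7,"tz":0.38,"roll":0,"jaw":1},{"tx":0,"ty":-0.7,"tz":0.38,"roll":0,"jaw":1}]'; python3 go.py
python3 - <<'E'
from h import *
o=get_obs();R=Rn.from_rotvec(o["tcp_rot"]).as_matrix();g=o["eef_pos"]+R[:,2]*.167
S=np.r_[np.cos(np.radians(-10)),np.sin(np.radians(-10))]
x=(g[:2]-[.4637,.2572])@S;print("q from x",np.arccos((.110-x)/.165))
f=lambda A:((A[...,0]-.4637)*S[0]+(A[...,1]-.2572)*S[1],-(A[...,0]-.4637)*S[1]+(A[...,1]-.2572)*S[0],A[...,2])
p,d,P=wrist("pics/w6.png");T=pts("top",read_camera("top")[1]);
sp,sd=read_camera("scene");cv2.imwrite("pics/s6.png",sp[:,:,::-1]);Sc=pts("scene",sd)
for n,A in(("wrist",P),("top",T),("scene",Sc)):
    x,y,z=f(A);m=(abs(y)<.06)&(x>.02)&(x<.1)&(z>.16)&(z<.245)&(z-.137<(.13-x)*4+.05)
    r=np.hypot(x-.11,z-.137);m&=(r>.04)&(r<.122)
    if m.sum()>30:
        print(n,m.sum(),"sheet line angle",np.degrees(np.arctan(-np.polyfit(z[m],x[m],1)[0]**-1)),"q med",np.degrees(np.median(np.arctan2(z[m]-.137,.11-x[m]))))
near=np.hypot(P[...,0]-.4637,P[...,1]-.2572);m=(near<.032)&(P[...,2]>.1)&(P[...,2]<.13)
if m.any(): print("sleeve/nut",m.sum(),np.percentile(P[m][:,2],[5,50,95]))
E
```

```text
t: 17.75
eef_pos: [0.4973, 0.2502, 0.454]
tcp_rot: [-2.402, -2.024, 0.001]
contact_force: [0.4, 4.1, 1.6]
finger_gap: 0.121
gripper_force: 15.0
t: 18.25
eef_pos: [0.4908, 0.2512, 0.4504]
tcp_rot: [-2.402, -2.024, 0.001]
contact_force: [-0.9, 3.4, -0.1]
finger_gap: 0.124
gripper_force: 15.0
grasp [0.4907 0.2512 0.2834] z-axis [-9.e-04 -1.e-04 -1.e+00] yaw 80.24 t 18.25 F [-0.9  3.4 -0.1] gap 0.124 15.004014819860458 j [0.27 0.24 1.45 0.   1.45 0.44]
q from x 1.0479753414728188
wrist 5738 sheet line angle 60.82787408063909 q med 64.71973109932922
top 405 sheet line angle 60.417513148622824 q med 65.94895650192973
scene 114 sheet line angle 58.081565785885374 q med 61.92351938571688
sleeve/nut 2043 [0.10429707 0.11383786 0.12191827]
```

View pics/w6.png

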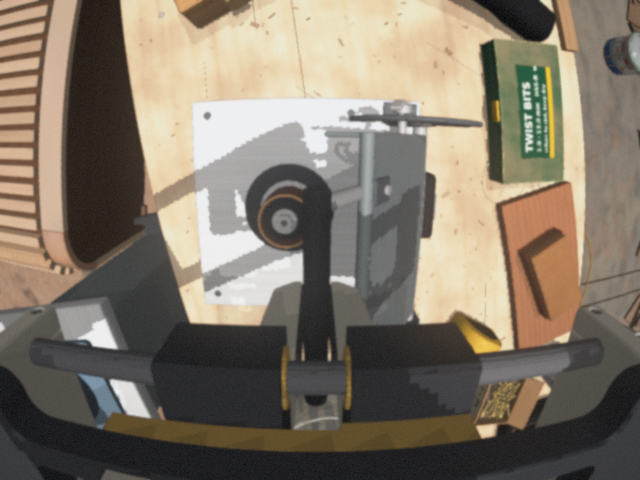

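The hood is held between the fingers by its bar (318,250). The sheet line measures 58–61° and the sleeve is seated at (280,220). I let it settle and hand in.

```bash
python3 -m inch '[{"tx":0,"ty":0,"tz":0,"roll":0,"jaw":1},{"tx":0,"ty":0,"tz":0,"roll":0,"jaw":1},{"tx":0,"ty":0,"tz":0,"roll":0,"jaw":1},{"tx":0,"ty":0,"tz":0,"roll":0,"jaw":1},{"tx":0,"ty":0,"tz":0,"roll":0,"jaw":1},{"tx":0,"ty":0,"tz":0,"roll":0,"jaw":1}]' && python3 -c "from rig import *;print(hand_in())"
```

```text
t: 18.9
eef_pos: [0.4909, 0.2512, 0.4505]
tcp_rot: [2.402, 2.024, -0.0]
contact_force: [0.1, 2.5, 0.3]
finger_gap: 0.121
gripper_force: 15.0
the job is handed in; nothing more can be done
None
```

The wide sleeve is home on the drum's flange and released, and the robot holds the hood by its bar at about 60° (cameras read 58–61°); the job was handed in at 18.9 s, and no verdict came back.

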